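# Scoop the used vial out of the medical case

### The arm

A 7-joint arm with a two-finger parallel gripper is mounted at the origin on the work surface. World frame = base frame: x ahead of the robot, y to its left, z up, the work surface at z = 0. Lengths are in m, angles in rad, forces in N, time in s.
With the tool pointing down it reaches from about 0.425 to 0.875 m from the base axis. Payload 4.7 kg.
Tool frame: the origin (TCP) lies at the very end of the fingers, on their centre line; the grasp point (between the pads) lies 19 mm behind it; z points along the fingers, y is the line along which they close (so a half turn about z gives the same grasp; the last joint's range is limited). The gripper opens to 87 mm and grips with 3 to 60 N. Pads are 19 mm wide; open, the fingers measure 117 mm over their backs; the gripper's body (75 mm by 190 mm) begins 51 mm behind the grasp point.
Start: joints at [1.17, 0.321, -0.07, 1.45, 0.023, 1.371, -0.057], TCP at [0.262, -0.595, 0.223] pointing down, gripper open.
Joint ranges: [-2.86, 2.86], [-0.3, 2.09], [-1.38, 1.24], [0.06, 2.45], [-1.56, 4.7], [0.09, 2.05], [-2.69, 2.69]. Speed limits (rad/s): [2.57, 2.57, 3.14, 3.14, 3.14, 3.14, 3.14].

### API

Orientations are given as a 3x3 rotation matrix whose columns are the frame's x, y, z axes.
In Python, from bench import robot, cams gives the robot as it stands. The module is installed in compiled form; this text tells all that it offers.
- The arm moves only by the shell command python3 -m inch 'ROWS'. ROWS is JSON, a list of rows, each a list of 7 numbers: the opening, from 0 (shut) to 1 (fully open), then the shift along the tool's x, y, z in mm, then the turn, a rotation vector about the tool's x, y, z in rad. A call has 1 to 8 rows; each row shifts and turns the commanded pose from where the row before left it, along the tool's axes as they then stand; what a row does not reach is not made up. A row lasts 1/12 s, in which the tool goes at most 41.7 mm and 7.16 degrees, less where a joint would pass 70% of its speed; a pose out of reach is approached as far as the arm can. A call is refused whole if a number of a shift passes 41.7 or a number of a turn 0.125, either way. A call with a gripper value outside its range is refused whole. The fingers move at their own pace and stop on an object; the grip force is fixed at half the most. Time passes only in rows, so rows that do not move let the fingers close. It gives the time, the measured TCP pose, the force, the opening and the grip force at its end, in the units of the state.
- robot.get_state(): the state, without advancing time (a new reading comes with each control period).
- cams.get_image(name): name is "scene" or "top" or "wrist"; returns a dict with "frame" (384x512x3 uint8, red, green, blue), "z_map" (384x512 float32, m along the optical axis (not along the pixel's ray), 0 where there is no reading), "fx", "fy", "cx", "cy" (pixels), "distortion" ([k1, k2, p1, p2, k3] as OpenCV has them; the pictures are not rectified), "xyz" and "attitude" of the camera in the world. Camera axes: x right, y up, looking along -z (the intrinsics and any distortion apply to the point x, -y, -z); pixel columns grow to the right and rows downward; lengths in m; the calibration is good to about 2 mm. A picture is of the moment at which its call begins.
- robot.finish_job(): hands the job in; it is judged then, once.
The state is a dict: "clock": time; "qpos": joint angles; "joint_vel": joint speeds; "tau": joint torques, N m; "ee_pos": TCP position; "ee_rot": TCP orientation; "contact_force": force on the tool from outside, world axes, zero at the start; "ft_torque": the same for the moment, N m; "finger_gap": finger opening in m; "finger_force": force on a finger pad.
Only numpy, scipy, OpenCV 4.12 (cv2) and the standard library are available. Lean on these libraries where they do the work, as an engineer would, in place of code of your own. Each camera call takes 0.05 s, during which the arm holds its last target. There are 200 camera calls.

### The job

A used glass vial lies loose in the open aluminium case and must not be touched with the gripper. Take the steel scoop by its handle, push it along the case floor into the far corner beside the vial so that the vial rides up into the pan against the wall, lift it out over the rim, and set the scoop down level in the middle of the white pad with the vial still in it, then let go. Leave the boxes and the other things where they are.

Things in the scene. Friction and masses are not known exactly. Their poses are not given: they have to be found in the camera images.
- case: Open aluminium case, fixed; origin at the centre of its underside, on the table. Inside 320 (x) by 250 (y) mm, walls 6 mm thick, inner floor 5 mm and rim 65 mm above the table. +x points roughly away from the robot, to the far wall (inner face x = +160; side walls' inner faces y = -125 and +125 mm). The vial lies in its far half near one side wall, left or right.
- vial_center (a point): Centre of the amber glass vial with a white cap, lying on its side on the case floor and free to roll: 42 mm in diameter, 80 mm long, about 70 g, smooth (slides easily on the metal). Its axis is the y axis of this frame, within about 25 degrees of the case's y axis; the frame's x and z turn as it rolls.
- scoop_grip (a point): Point half-way up the handle of the loose steel scoop (180 g), which stands level on the table: 90 mm above its underside, 20 mm behind the pan's centre. The handle is a black level bar along x over the pan, 20 mm wide, 22 mm high, reaching 43 mm behind and 39 mm ahead of here, on a rear post. x points to the open mouth, z up; the lip's front edge is 77.5 mm ahead, the post's back 43 mm behind.
- scoop_pan (a point): Centre of the scoop's underside, axes as scoop_grip. Pan 115 mm long (x -57.5 to +57.5), 105 mm wide, 100 inside; walls 36 mm high at the back and along the sides from the back to x = +20. The full-width lip is 1.5 mm high at its edge and ramps up to a 5.5 mm crest 12 mm behind it; from there the floor falls gently back to 3 mm, so the vial stays in once over the crest.
- mat_top (a point): Centre of the top of the white rectangular pad, fixed on the table, 220 (x) by 180 (y) mm, 4 mm thick; z up, this point 4 mm above the table. The scoop and the pad lie one to each side of the case.
- carton_center (a point): Centre of a white medicine carton 90 (x) by 55 (y) by 40 mm high, 150 g, standing on the case floor beside the other side wall; to be left alone.
- pump: White pump bottle, 64 mm in diameter and 167 mm high, standing left and far, origin at the centre of its underside; to be left alone.
- box_a: Brown cardboard box 70 x 130 x 50 mm, standing right and far, origin at the centre of its underside; to be left alone.
There are look-alikes about, which are no part of the job. Leave any green or purple look-alike of the part that bears scoop_grip alone. What is shaped like the part that bears vial_center but purple is not meant.

How it is judged:
By the outcome, as a careful person would: the job done as asked, in the order asked, and still so for the second after the job is handed in, with the robot touching nothing.
It also fails if it takes over 61 s, if anything falls off the work surface, if the arm or the gripper's body presses on something with over 40 N, if the wrist force passes 120 N, or if a joint passes its speed limit or range.

## Working session

There is one attempt and no reset: what is moved stays moved. The work goes in short steps, Python scripts to look and compute and a shell command to move; the robot and the scene stay as the last step left them, time stands still between calls to the robot, and variables do not carry over. Pictures are saved under pics/ and viewed, at most 10 in all, crops included, and the job is handed in when it is done.

```bash
mkdir -p pics
cat > h.py <<'E'
import numpy as np, cv2
from bench import robot, cams
def get(n):
    im=cams.get_image(n); return im
def save(n,f,crop=None,scale=1):
    im=get(n); a=im["frame"]
    if crop: a=a[crop[1]:crop[3],crop[0]:crop[2]]
    a=cv2.resize(a,None,fx=scale,fy=scale,interpolation=cv2.INTER_CUBIC)
    cv2.imwrite("pics/"+f,a[:,:,::-1]); return im
def K(im): return np.array([[im["fx"],0,im["cx"]],[0,im["fy"],im["cy"]],[0,0,1.]]),np.array(im["distortion"],float)
def rays(im,uv):
    k,d=K(im); p=cv2.undistortPoints(np.array(uv,float).reshape(-1,1,2),k,d)[:,0]
    v=np.c_[p[:,0],-p[:,1],-np.ones(len(p))]
    return v@np.array(im["attitude"]).T   # per unit depth
def plane(im,uv,z):
    r=rays(im,uv); o=np.array(im["xyz"]); return o+r*((z-o[2])/r[:,2])[:,None]
def cloud(im):
    h,w=im["z_map"].shape; u,v=np.meshgrid(np.arange(w),np.arange(h))
    r=rays(im,np.c_[u.ravel(),v.ravel()]); P=np.array(im["xyz"])+r*im["z_map"].ravel()[:,None]
    P[im["z_map"].ravel()==0]=np.nan
    return P.reshape(h,w,3)
E
python3 - <<'E'
from h import *
for n in("top","scene"):
    im=save(n,n+"1.png",scale=1.5); print(n,im["xyz"],im["attitude"],im["fx"],im["distortion"])
s=robot.get_state();print(s)
E
```

```text
top [ 0.12264388 -0.08689191  1.71223354] [[-0.01997195  0.98056559 -0.19517237]
 [-0.99952978 -0.02412524 -0.01892599]
 [-0.02326675  0.19470261  0.98058633]] 495.357375569736 [0.00593364 0.         0.         0.         0.        ]
scene [ 1.32756983 -0.43640506  0.95438731] [[ 0.36284196 -0.64085087  0.67650268]
 [ 0.93177983  0.24056112 -0.27187626]
 [ 0.0114919   0.72899966  0.68441758]] 361.29364504401656 [0.01294339 0.         0.         0.         0.        ]
{'clock': 0.1, 'qpos': array([ 1.17009382,  0.32173178, -0.07008808,  1.45156207,  0.02266049,
        1.37079179, -0.05693201]), 'joint_vel': array([ 0.0001769 , -0.00115409, -0.00076129, -0.00108821,  0.00048191,
       -0.00043568,  0.00087309]), 'tau': array([-5.76100920e-04, -4.92568660e+01, -4.05913275e-01, -3.13398743e+01,
       -6.39923522e-02,  3.94335121e-02,  5.27653151e-05]), 'ee_pos': array([ 0.26169362, -0.59445097,  0.22157747]), 'ee_rot': array([[ 9.15191317e-01,  4.03018826e-01, -8.24126638e-04],
       [ 4.03019640e-01, -9.15190109e-01,  1.49490583e-03],
       [-1.51757356e-04, -1.70026405e-03, -9.99998543e-01]]), 'contact_force': array([ 0.85297151, -0.08860665,  0.78349736]), 'ft_torque': array([0.03039204, 0.00118127, 0.0240046 ]), 'finger_force': 0.0, 'finger_gap': 0.08742384199641934}
```

View pics/top1.png

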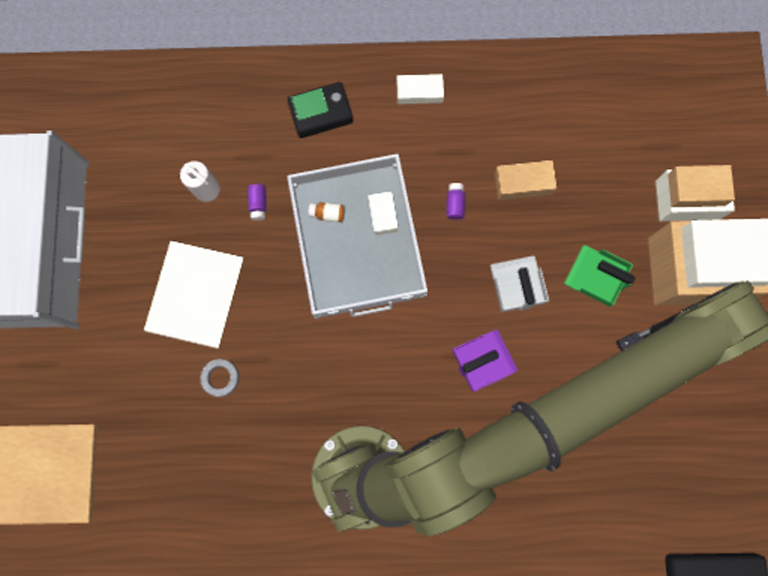

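View pics/scene1.png

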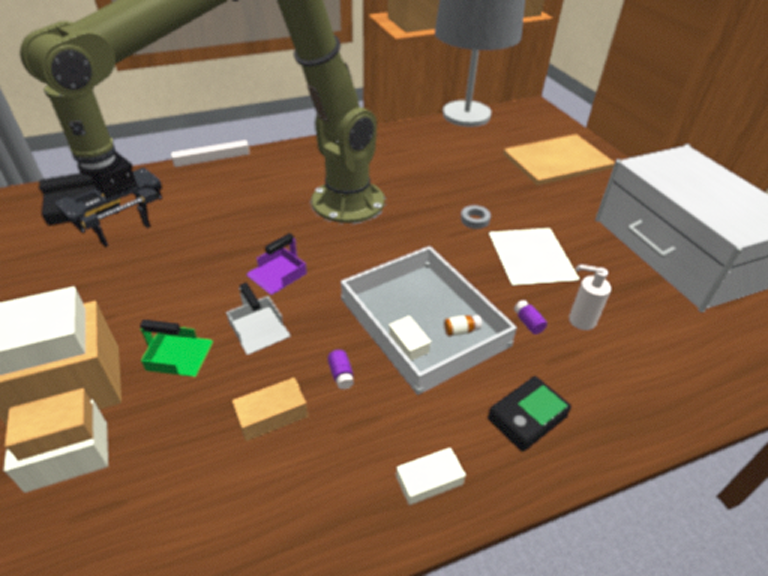

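Scoop candidates in the top view (768x576 picture): steel (520,284), green (600,275), purple (485,360). The steel one with the black handle is meant. Vial candidates: amber with white cap in the case (327,212), purple (257,201) and purple (456,201). The amber one is meant. It lies near the left wall, with the carton (383,212) on the right and the pad at (194,294). I'll confirm with a crop and measure.

Run:
```python
from h import *
im=save("top","top2.png",crop=(180,95,380,215),scale=4)
P=cloud(im);X,Y,Z=P[...,0],P[...,1],P[...,2]
hsv=cv2.cvtColor(im["frame"],cv2.COLOR_RGB2HSV).astype(int);H,S,V=hsv[...,0],hsv[...,1],hsv[...,2]
print("center case",P[160,240],"pad",P[196,130],"scoop",P[190,340])
def rect(m,name,box,z=None):
    mm=np.zeros(m.shape,np.uint8); x0,y0,x1,y1=box; mm[y0:y1,x0:x1]=m[y0:y1,x0:x1]
    c=max(cv2.findContours(mm,cv2.RETR_EXTERNAL,cv2.CHAIN_APPROX_NONE)[0],key=cv2.contourArea)[:,0]
    sel=np.zeros_like(mm);cv2.drawContours(sel,[c[:,None]],-1,1,-1); zz=np.nanmedian(Z[(sel>0)&m])
    Q=plane(im,c,zz if z is None else z)[:,:2]
    r=cv2.minAreaRect((Q*1000).astype(np.float32)); print(name,"zmed",round(zz,4),"rect",np.round(r[0],1),np.round(r[1],1),round(r[2],2),"px",c.mean(0)/1)
    return Q
white=(S<40)&(V>180)
rect(white,"pad",(90,150,170,240),.004)
rect((Z>.055)&(Z<.085),"case rim",(185,95,292,215),.065)
rect((S<60)&(Z>.035)&(Z<.055),"carton",(235,115,275,165),.045)
rect((S>120)&((H<20)|(H>170))&(Z>.008)&(X==X),"amber",(205,130,235,152),.026)
rect(((S>120)&(H<20)&(V>60)|white),"vial all",(203,130,235,152),.026)
rect((V<70),"handle",(335,170,370,210),.101)
rect((Z>.0)&(S<50)&(V>80)&(Z<.08),"scoop",(320,165,370,212),.036)
m=(V<70)&(np.arange(512)[None]>335)&(np.arange(512)[None]<370)&(np.arange(384)[:,None]>170)&(np.arange(384)[:,None]<210)
print("handle z",np.nanpercentile(Z[m],[5,25,50,75,95]))
```

```text
center case [ 0.5383083  -0.00534845  0.00566896] pad [0.41755888 0.38192176 0.00958935] scoop [ 0.42304583 -0.35360722 -0.0010221 ]
pad zmed 0.0049 rect [420.8 387.2] [180.9 220.4] 75.61 px [128.91121495 195.90186916]
case rim zmed 0.0651 rect [5.403e+02 1.000e-01] [339.4 262.1] 10.06 px [237.33832335 156.49101796]
carton zmed 0.0462 rect [596.5 -61.9] [91.5 54.6] 8.14 px [255.53164557 140.97468354]
amber zmed 0.0431 rect [608.9  90.4] [16.6 37.1] 81.86 px [212.65217391 140.2173913 ]
vial all zmed 0.0428 rect [604.7  79.5] [89.3 44. ] 88.5 px [215.02912621 140.86407767]
handle zmed 0.101 rect [ 402.3 -372.5] [79.3 17.7] 10.49 px [350.67307692 190.51923077]
scoop zmed 0.0069 rect [ 419.6 -368.2] [116.  112.2] 10.28 px [347.49456522 188.7173913 ]
handle z [0.09164883 0.09845795 0.1010394  0.10391726 0.10778088]
```

View pics/top2.png

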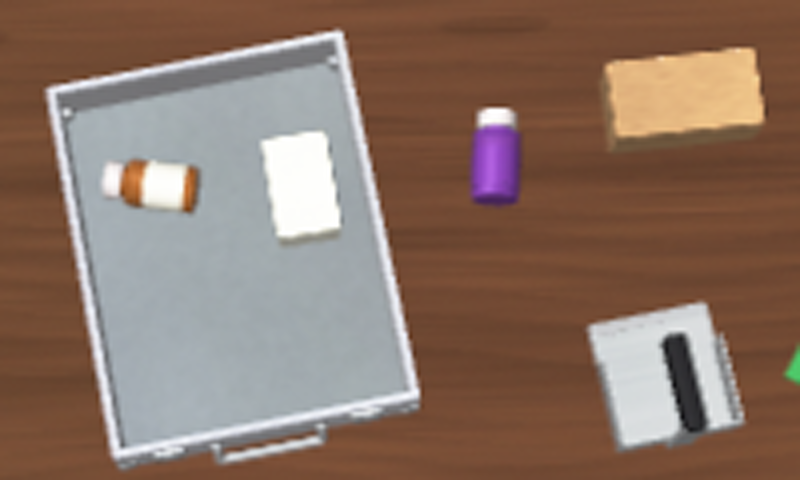

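The crop confirms the steel scoop at (665,375) with its mouth pointing up-image. The amber vial is at (150,185) in the case's far-left, and the carton at (303,187) on the right. Next I approach the handle.

```bash
python3 -m inch '[[1,0,0,0,0,0,0.117],[1,0,0,0,0,0,0.117],[1,25,-25,0,0,0,0],[1,25,-25,0,0,0,0],[1,25,-25,0,0,0,0],[1,25,-25,0,0,0,0],[1,25,-25,0,0,0,0],[1,25,-25,0,0,0,0]]'
cat >> h.py <<'E'
def rel(p,yaw=None):
    s=robot.get_state();R=s["ee_rot"];d=R.T@(np.array(p)/1000-s["ee_pos"])*1000
    y=np.arctan2(R[1,0],R[0,0]); print("tcp",np.round(s["ee_pos"]*1000,1),"yaw",round(np.degrees(y),2),"shift",np.round(d,1),"F",np.round(s["contact_force"],1),"gap",round(s["finger_gap"],4),"t",s["clock"],"zaxis",np.round(R[:,2],4))
    if yaw is not None: print("rz",round(-(np.radians(yaw)-y),4))
E
python3 -c "
from h import *
rel([404.3,-372.1,71],10.4)"
```

```text
clock: 0.82
ee_pos: [0.3831, -0.4187, 0.2223]
ee_rot: [[0.984, 0.18, -0.0], [0.18, -0.984, 0.0], [-0.0, -0.0, -1.0]]
contact_force: [1.5, -0.0, -0.3]
finger_gap: 0.0869
finger_force: 0.0
tcp [ 383.1 -418.7  222.3] yaw 10.35 shift [ 29.3 -42.  151.3] F [ 1.5 -0.  -0.3] gap 0.0869 t 0.8167 zaxis [-3.e-04  1.e-04 -1.e+00]
rz -0.0009
```

```bash
python3 -m inch '[[1,15,-21,0,0,0,0],[1,14,-21,0,0,0,0],[1,0,0,35,0,0,0],[1,0,0,35,0,0,0],[1,0,0,30,0,0,0],[1,0,0,25,0,0,0],[1,0,0,20,0,0,0],[1,0,0,0,0,0,0]]'
python3 -c "
from h import *
rel([404.3,-372.1,71],10.4)
save('wrist','w1.png')"
```

```text
clock: 1.48
ee_pos: [0.4005, -0.3713, 0.0728]
ee_rot: [[0.984, 0.18, -0.007], [0.18, -0.984, 0.006], [-0.005, -0.007, -1.0]]
contact_force: [-1.1, 0.6, -0.5]
finger_gap: 0.0873
finger_force: 0.0
tcp [ 400.5 -371.3   72.8] yaw 10.37 shift [3.6 1.5 1.7] F [-1.1  0.6 -0.5] gap 0.0873 t 1.4833 zaxis [-0.0066  0.0061 -1.    ]
rz -0.0005
```

View pics/w1.png

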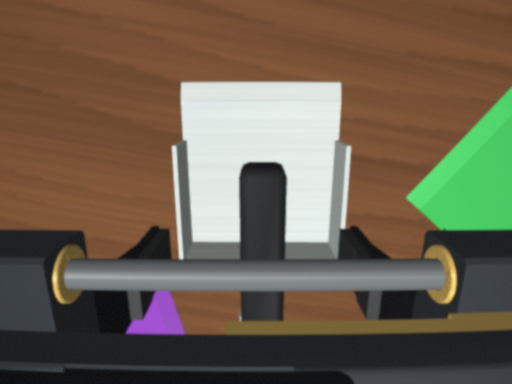

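The picture shows the handle at (263,240) between the fingers and the mouth ahead (edge at row 85). I'll close, then lift.

```bash
python3 -m inch '[[1,3,1,1.5,0,0,0],[1,0,0,0,0,0,0],[0,0,0,0,0,0,0],[0,0,0,0,0,0,0],[0,0,0,0,0,0,0],[0,0,0,0,0,0,0],[0,0,0,0,0,0,0],[0,0,0,0,0,0,0]]'
python3 -c "
from h import *
rel([404.3,-372.1,71],10.4)"
```

```text
clock: 2.2
ee_pos: [0.4066, -0.3744, 0.0762]
ee_rot: [[0.984, 0.18, 0.0], [0.18, -0.984, -0.0], [0.0, 0.0, -1.0]]
contact_force: [-0.5, -0.0, 0.1]
finger_gap: 0.0553
finger_force: 0.0
tcp [ 406.6 -374.4   76.2] yaw 10.35 shift [-1.9 -2.6  5.2] F [-0.5 -0.   0.1] gap 0.0553 t 2.2 zaxis [ 2.e-04 -3.e-04 -1.e+00]
rz -0.0008
```

```bash
python3 -m inch '[[0,-2,-1,4,0,0,0],[0,0,0,0,0,0,0],[0,0,0,0,0,0,0],[0,0,0,0,0,0,0],[0,0,0,0,0,0,0],[0,0,0,0,0,0,0],[0,0,0,0,0,0,0],[0,0,0,0,0,0,0]]'
python3 -c "
from h import *
rel([404.3,-372.1,71],10.4)"
```

```text
clock: 2.87
ee_pos: [0.4045, -0.3738, 0.0721]
ee_rot: [[0.984, 0.18, 0.0], [0.18, -0.984, -0.0], [0.0, 0.0, -1.0]]
contact_force: [-0.1, -0.2, -0.1]
finger_gap: 0.0197
finger_force: 30.0
tcp [ 404.5 -373.8   72.1] yaw 10.36 shift [ 0.1 -1.7  1.1] F [-0.1 -0.2 -0.1] gap 0.0197 t 2.8667 zaxis [ 1.e-04 -2.e-04 -1.e+00]
rz -0.0007
```

```bash
python3 -m inch '[[0,0,0,-20,0,0,0],[0,0,0,-35,0,0,0],[0,0,0,-35,0,0,0],[0,0,0,-30,0,0,0],[0,4,-15,0,0,0,0],[0,9,-28,0,0,0,0],[0,9,-30,0,0,0,0],[0,9,-30,0,0,0,0]]'
python3 -m inch '[[0,9,-30,0,0,0,0],[0,9,-30,0,0,0,0],[0,9,-30,0,0,0,0],[0,9,-30,0,0,0,0],[0,9,-30,0,0,0,0],[0,9,-30,0,0,0,0],[0,6,-15,0,0,0,0],[0,0,0,0,0,0,0]]'
python3 - <<'E'
from h import *
rel([453.6,51.7,192],10.06)
# vial from scene + top: amber/white mask on plane
for n,box in(("top",(200,128,236,154)),("scene",(285,203,335,228))):
    im=get(n);hsv=cv2.cvtColor(im["frame"],cv2.COLOR_RGB2HSV).astype(int)
    H,S,V=hsv[...,0],hsv[...,1],hsv[...,2]
    m=((S>110)&(H<20)&(V>60))|((S<60)&(V>200)); mm=np.zeros(m.shape,np.uint8);x0,y0,x1,y1=box;mm[y0:y1,x0:x1]=m[y0:y1,x0:x1]
    mm=cv2.morphologyEx(mm,cv2.MORPH_OPEN,np.ones((3,3)))
    c=max(cv2.findContours(mm,cv2.RETR_EXTERNAL,cv2.CHAIN_APPROX_NONE)[0],key=cv2.contourArea)[:,0]
    Q=plane(im,c,.026)[:,:2]*1000; print(n,cv2.boundingRect(c),cv2.minAreaRect(Q.astype(np.float32)))
    cv2.imwrite("pics/m_%s.png"%n,cv2.resize(im["frame"][y0-8:y1+8,x0-8:x1+8,::-1],None,fx=8,fy=8))
E
```

```text
clock: 3.53
ee_pos: [0.416, -0.2653, 0.1914]
ee_rot: [[0.984, 0.179, -0.001], [0.179, -0.984, 0.001], [-0.0, -0.001, -1.0]]
contact_force: [0.7, -0.1, -0.9]
finger_gap: 0.02
finger_force: 30.0
clock: 4.2
ee_pos: [0.4405, -0.0592, 0.1917]
ee_rot: [[0.982, 0.187, -0.0], [0.187, -0.982, 0.001], [0.0, -0.001, -1.0]]
contact_force: [-0.4, 0.5, -1.1]
finger_gap: 0.0196
finger_force: 30.0
tcp [440.5 -59.2 191.7] yaw 10.78 shift [  33.6 -106.5   -0.2] F [-0.4  0.5 -1.1] gap 0.0196 t 4.2 zaxis [-0.     0.001 -1.   ]
rz 0.0125
top (206, 135, 23, 12) ((606.3433837890625, 74.08846282958984), (81.59073638916016, 38.519927978515625), 82.5625228881836)
scene (297, 210, 24, 13) ((598.9444580078125, 77.96394348144531), (90.75933074951172, 53.23809051513672), 80.67827606201172)
```

```bash
python3 -m inch '[[0,7,-20,0,0,0,0.012],[0,9,-28,0,0,0,0],[0,9,-28,0,0,0,0],[0,6,-16,0,0,0,0],[0,2,-6,0,0,0,0],[0,0,0,0,0,0,0],[0,0,0,0,0,0,0]]'
python3 -c "
from h import *
rel([455,43.8,81],10.06)"
```

```text
clock: 4.88
ee_pos: [0.456, 0.036, 0.1917]
ee_rot: [[0.986, 0.166, -0.001], [0.166, -0.986, -0.001], [-0.001, 0.001, -1.0]]
contact_force: [-0.5, -0.8, -1.5]
finger_gap: 0.0197
finger_force: 30.0
tcp [456.   36.  191.7] yaw 9.56 shift [  0.4  -7.9 110.7] F [-0.5 -0.8 -1.5] gap 0.0197 t 4.8833 zaxis [-9.e-04 -1.e-03 -1.e+00]
rz -0.0087
```

```bash
python3 -m inch '[[0,0,-4,0,0,0,-0.005],[0,0,-3,20,0,0,0],[0,0,0,30,0,0,0],[0,0,0,25,0,0,0],[0,0,0,20,0,0,0],[0,0,0,12,0,0,0],[0,0,0,3,0,0,0],[0,0,0,0,0,0,0]]'
python3 -c "
from h import *
rel([455,43.8,77.1],10.06)
save('top','top3.png',crop=(180,95,300,215),scale=4)"
```

```text
clock: 5.55
ee_pos: [0.4542, 0.0438, 0.0812]
ee_rot: [[0.985, 0.171, -0.002], [0.171, -0.985, -0.0], [-0.002, -0.0, -1.0]]
contact_force: [0.3, 0.0, -0.9]
finger_gap: 0.0194
finger_force: 30.0
tcp [454.2  43.8  81.2] yaw 9.86 shift [0.8 0.1 4.1] F [ 0.3  0.  -0.9] gap 0.0194 t 5.55 zaxis [-2.2e-03 -1.0e-04 -1.0e+00]
rz -0.0036
```

View pics/top3.png

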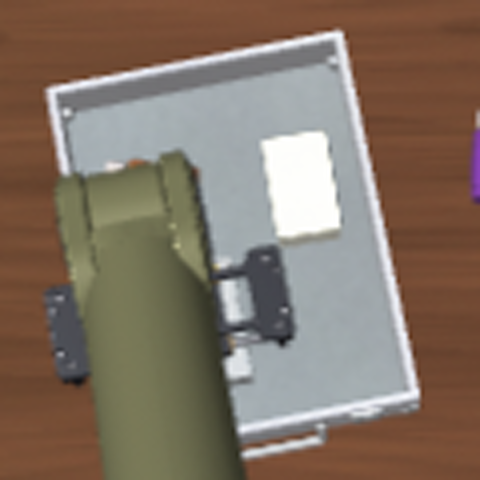

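Top view: the arm hides the scoop and vial, while the carton at (300,187) is untouched. From here I'll use the wrist view.

```bash
python3 -m inch '[[0,0,0,2,0,0,-0.003],[0,0,0,1,0,0,0],[0,0,0,0.5,0,0,0],[0,0,0,0,0,0,0],[0,0,0,0,0,0,0]]'
python3 -m inch '[[0,0,0,1,0,0,0],[0,0,0,0.5,0,0,0],[0,0,0,0,0,0,0],[0,0,0,0,0,0,0]]'
python3 -c "
from h import *
rel([455,43.8,77.1],10.06)
save('wrist','w2.png')"
```

```text
clock: 6.02
ee_pos: [0.4553, 0.0449, 0.0789]
ee_rot: [[0.984, 0.176, 0.001], [0.176, -0.984, -0.0], [0.001, 0.0, -1.0]]
contact_force: [0.3, 0.4, -1.1]
finger_gap: 0.0195
finger_force: 30.0
clock: 6.35
ee_pos: [0.4551, 0.0449, 0.0771]
ee_rot: [[0.984, 0.176, 0.0], [0.176, -0.984, -0.0], [0.0, 0.0, -1.0]]
contact_force: [0.1, -0.2, -1.3]
finger_gap: 0.0196
finger_force: 30.0
tcp [455.1  44.9  77.1] yaw 10.13 shift [-0.3  1.1 -0. ] F [ 0.1 -0.2 -1.3] gap 0.0196 t 6.35 zaxis [ 1.e-04 -1.e-04 -1.e+00]
rz 0.0013
```

View pics/w2.png

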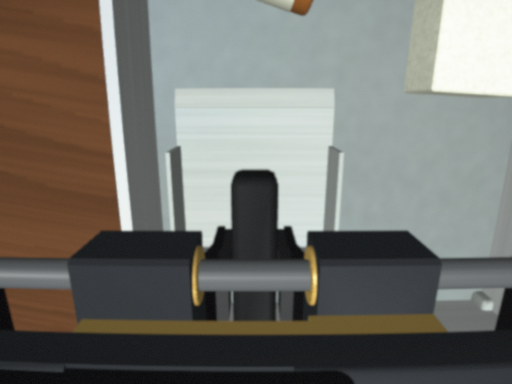

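Wrist view: the lip spans cols 175–335 at row 90 and the vial's base end is at (290,5). The left wall foot is near col 155 and the carton at col 410. I'll lower until contact.

```bash
python3 -m inch '[[0,0,0,0.7,0,0,0],[0,0,0,0,0,0,0],[0,0,0,0,0,0,0]]' | egrep 'pos|force'
python3 -m inch '[[0,0,0,0.7,0,0,0],[0,0,0,0,0,0,0],[0,0,0,0,0,0,0]]'| egrep 'pos|force'
```

```text
ee_pos: [0.4555, 0.045, 0.077]
contact_force: [-2.1, -0.9, 5.7]
finger_force: 30.0
ee_pos: [0.4559, 0.045, 0.077]
contact_force: [-3.1, -0.7, 9.3]
finger_force: 30.0
```

```bash
python3 -m inch '[[0,3,0,-0.3,0,0,0],[0,6,0,0,0,0,0],[0,6,0,0,0,0,0],[0,6,0,0,0,0,0],[0,6,0,0,0,0,0],[0,6,0,0,0,0,0],[0,5,0,0,0,0,0],[0,2,0,0,0,0,0]]' | egrep 'pos|force'
python3 -m inch '[[0,3,0,0,0,0,0],[0,5,0,0,0,0,0],[0,5,0,0,0,0,0],[0,5,0,0,0,0,0],[0,5,0,0,0,0,0],[0,5,0,0,0,0,0],[0,4,0,0,0,0,0],[0,1,0,0,0,0,0]]'| egrep 'pos|force'
python3 -c "
from h import *
rel([455,43.8,77.1],10.06)
save('wrist','w3.png')"
```

```text
ee_pos: [0.4957, 0.0522, 0.077]
contact_force: [-3.2, -0.9, 7.8]
finger_force: 30.0
ee_pos: [0.5282, 0.0579, 0.0771]
contact_force: [-1.8, 0.7, 8.0]
finger_force: 30.0
tcp [528.2  57.9  77.1] yaw 10.13 shift [-74.5   1.1  -0.1] F [-1.8  0.7  8. ] gap 0.0197 t 8.2333 zaxis [ 0.0017 -0.     -1.    ]
rz 0.0011
```

View pics/w3.png

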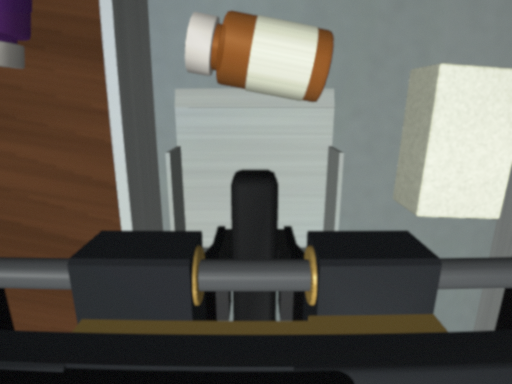

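Wrist view: the vial spans cols 187–333 just ahead of the lip (cols 175–335), centred on it, with its base end near. I'll push on slowly.

```bash
python3 -m inch '[[0,2,0,0,0,0,0],[0,3,0,0,0,0,0],[0,3,0,0,0,0,0],[0,3,0,0,0,0,0],[0,3,0,0,0,0,0],[0,3,0,0,0,0,0],[0,2,0,0,0,0,0],[0,1,0,0,0,0,0]]' | egrep 'pos|force'
python3 -m inch '[[0,2,0,0,0,0,0],[0,3,0,0,0,0,0],[0,3,0,0,0,0,0],[0,3,0,0,0,0,0],[0,3,0,0,0,0,0],[0,3,0,0,0,0,0],[0,2,0,0,0,0,0],[0,1,0,0,0,0,0]]'| egrep 'pos|force'
python3 -c "
from h import *
rel([455,43.8,77.1],10.06)
save('wrist','w4.png')"
```

```text
ee_pos: [0.5474, 0.0614, 0.0771]
contact_force: [-1.9, -1.1, 7.3]
finger_force: 30.0
ee_pos: [0.5671, 0.0649, 0.0771]
contact_force: [-2.2, -0.7, 7.4]
finger_force: 30.0
tcp [567.1  64.9  77.1] yaw 10.12 shift [-114.1    1.1   -0.2] F [-2.2 -0.7  7.4] gap 0.0202 t 9.6167 zaxis [ 1.3e-03 -1.0e-04 -1.0e+00]
rz 0.0011
```

View pics/w4.png

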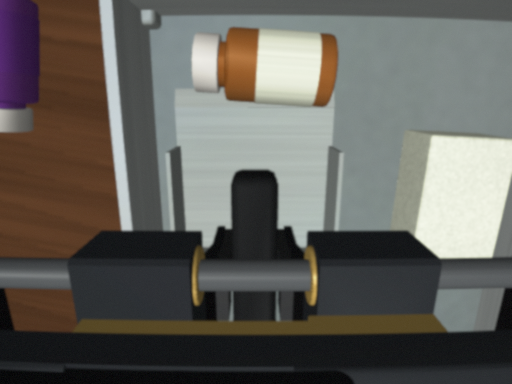

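Wrist view: the vial is now square to the scoop (cols 192–338, row 67), about 5 mm right of centre, with the far wall's foot near row 15. I'll shift the scoop 4 mm right while pushing.

```bash
python3 -m inch '[[0,2,1,0,0,0,0],[0,3,1,0,0,0,0],[0,3,1,0,0,0,0],[0,3,1,0,0,0,0],[0,3,0.5,0,0,0,0],[0,3,0,0,0,0,0],[0,2,0,0,0,0,0],[0,1,0,0,0,0,0]]' | egrep 'pos|force'
python3 -m inch '[[0,2,0,0,0,0,0],[0,2,0,0,0,0,0],[0,2,0,0,0,0,0],[0,2,0,0,0,0,0],[0,1,0,0,0,0,0]]'| egrep 'pos|force'
python3 -c "
from h import *
rel([455,43.8,77.1],10.06)
save('wrist','w5.png')"
```

```text
ee_pos: [0.5873, 0.064, 0.0771]
contact_force: [-2.7, -0.5, 7.7]
finger_force: 30.0
ee_pos: [0.5961, 0.0656, 0.0771]
contact_force: [-3.6, 0.0, 7.3]
finger_force: 30.0
tcp [596.1  65.6  77.1] yaw 10.12 shift [-1.427e+02 -3.400e+00 -1.000e-01] F [-3.6  0.   7.3] gap 0.0198 t 10.75 zaxis [ 6.e-04 -3.e-04 -1.e+00]
rz 0.0011
```

View pics/w5.png

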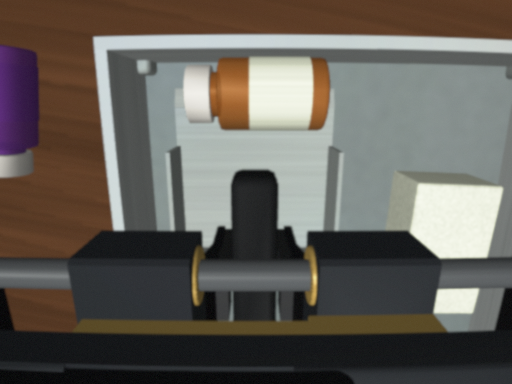

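Wrist view: the vial (cols 185–329, rows 57–130) is riding on the lip, centred, against the far wall at rows 40–60. About 20 mm remains until the lip meets the wall.

```bash
python3 -m inch '[[0,2,0,0,0,0,0],[0,2.5,0,0,0,0,0],[0,2.5,0,0,0,0,0],[0,2.5,0,0,0,0,0],[0,2.5,0,0,0,0,0],[0,2,0,0,0,0,0],[0,1,0,0,0,0,0],[0,0,0,0,0,0,0]]' | egrep 'pos|force'
python3 -m inch '[[0,1,0,0,0,0,0],[0,1,0,0,0,0,0],[0,0,0,0,0,0,0]]'| egrep 'pos|force'
python3 -c "
from h import *
rel([455,43.8,77.1],10.06)"
```

```text
ee_pos: [0.6112, 0.0683, 0.0771]
contact_force: [-1.6, -0.3, 6.0]
finger_force: 30.0
ee_pos: [0.6124, 0.0685, 0.0771]
contact_force: [-3.4, -1.5, 7.1]
finger_force: 30.0
tcp [612.4  68.5  77.1] yaw 10.12 shift [-159.3   -3.4    0. ] F [-3.4 -1.5  7.1] gap 0.0197 t 11.7167 zaxis [-2.e-04 -5.e-04 -1.e+00]
rz 0.0011
```

```bash
python3 -m inch '[[0,1,0,0,0,0,0],[0,1,0,0,0,0,0],[0,0,0,0,0,0,0]]'| egrep 'pos|t_force'
python3 -m inch '[[0,1,0,0,0,0,0],[0,1,0,0,0,0,0],[0,0,0,0,0,0,0]]'| egrep 'pos|t_force'
python3 -c "
from h import *
rel([455,43.8,77.1],10.06)
save('wrist','w6.png')"
```

```text
ee_pos: [0.6125, 0.0685, 0.0771]
contact_force: [-8.9, -2.3, 12.6]
ee_pos: [0.6129, 0.0685, 0.0773]
contact_force: [-14.7, -2.3, 17.8]
tcp [612.9  68.5  77.3] yaw 10.12 shift [-159.7   -3.4    1.5] F [-14.7  -2.3  17.8] gap 0.0197 t 12.2167 zaxis [-0.0078 -0.0029 -1.    ]
rz 0.0011
```

View pics/w6.png

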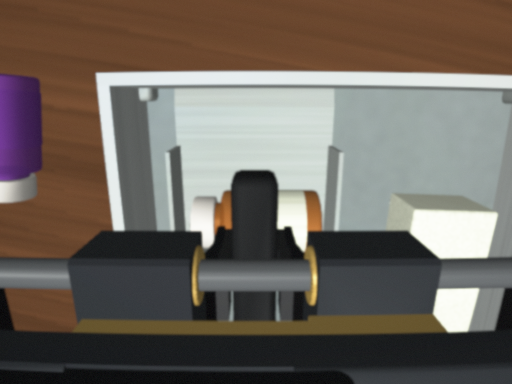

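Wrist view: the vial (cols 190–322, row 215) has rolled back between the side walls, and the lip is at the far wall. I'll back off slightly, lift with a small nose-up tilt, and check.

```bash
python3 -m inch '[[0,-3,0,-0.5,0,0,0],[0,-3,0,-2,0,0,0],[0,-2,0,-5,0,0,0],[0,0,0,-8,0,0.02,0],[0,0,0,-12,0,0.02,0],[0,0,0,-15,0,0.02,0],[0,0,0,-18,0,0,0],[0,0,0,-18,0,0,0]]'| egrep 'pos|t_force'
python3 -m inch '[[0,0,0,-18,0,0,0],[0,0,0,-18,0,0,0],[0,0,0,-16,0,0,0],[0,0,0,-10,0,0,0],[0,0,0,-4,0,0,0],[0,0,0,0,0,0,0],[0,0,0,0,0,0,0]]'| egrep 'pos|force'
python3 -c "
from h import *
rel([455,43.8,77.1],10.06)
im=get('scene');cv2.imwrite('pics/c1.png',np.hstack([cv2.resize(im['frame'],(400,300)),cv2.resize(get('wrist')['frame'],(400,300))])[:,:,::-1])"
```

```text
ee_pos: [0.6049, 0.0671, 0.1551]
contact_force: [0.6, -0.6, -2.8]
ee_pos: [0.6012, 0.0664, 0.2195]
contact_force: [-0.2, -1.0, -2.7]
finger_force: 30.0
tcp [601.2  66.4 219.5] yaw 10.13 shift [-156.    -3.5  133.4] F [-0.2 -1.  -2.7] gap 0.0198 t 13.5167 zaxis [ 0.0582  0.0103 -0.9983]
rz 0.0012
```

View pics/c1.png

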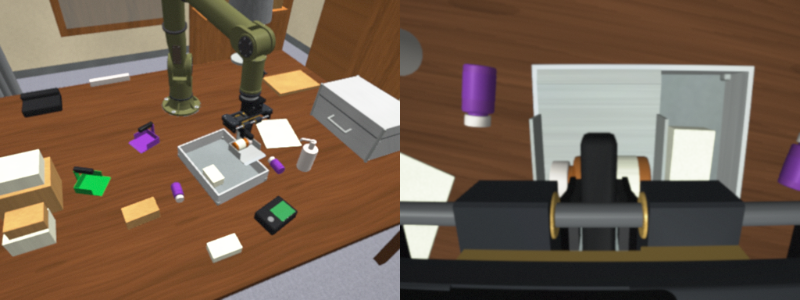

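The composite shows the vial (590,172) in the raised pan between its walls, with the case, carton and pump (308,155 left half) untouched. I've now viewed 11 pictures against a limit of 10, so I'll view no more and check by numbers only. I'll carry it gently to the pad.

```bash
python3 -m inch '[[0,-3,0,0,0,0,0],[0,-6,-3,0,0,0,0],[0,-9,-6,-1,0,0,0],[0,-12,-9,-1,0,0,0],[0,-14,-12,-1,0,0,0],[0,-14,-15,-1,0,0,0],[0,-14,-18,-1,0,0,0],[0,-12,-20,-1,0,0,0]]'| egrep 'pos|t_force'
python3 -m inch '[[0,-9,-22,-1,0,0,0.03],[0,-6,-24,0,0,0,0.04],[0,-3,-26,0,0,0,0.04],[0,0,-26,0,0,0,0.04],[0,0,-26,0,0,0,0.04],[0,0,-24,0,0,0,0.04],[0,0,-22,0,0,0,0.04],[0,0,-18,0,0,0,0.04]]'| egrep 'pos|t_force'
python3 - <<'E'
from h import *
rel([401.4,392.2,220],-14.4)
print(robot.get_state()["qpos"])
E
```

```text
ee_pos: [0.502, 0.1337, 0.2209]
contact_force: [-0.2, -0.2, -2.6]
ee_pos: [0.475, 0.3199, 0.2226]
contact_force: [0.8, 0.2, -2.2]
tcp [475.  319.9 222.6] yaw -7.64 shift [-82.6 -61.9  -1. ] F [ 0.8  0.2 -2.2] gap 0.0199 t 14.95 zaxis [ 0.0589  0.0108 -0.9982]
rz 0.1179
[ 0.11538365  0.19700031 -0.86576763  1.67301964  0.18850584  1.29305711
 -2.48814778]
```

```bash
python3 -m inch '[[0,-3,-12,0,0,0,-0.03],[0,-6,-10,0,0,0,-0.03],[0,-9,-8,0,0,0,-0.03],[0,-11,-8,0,0,0,-0.03],[0,-11,-6,0,0,0,-0.03],[0,-11,-4,0,0,0,-0.03],[0,-9,-3,0,0,0,-0.02],[0,-5,-1,0,0,0,0]]'| egrep 'pos|t_force'
python3 -m inch '[[0,0,0,0,0,0,0],[0,0,0,0,0,0,0]]'| egrep 'pos|t_force'
python3 - <<'E'
from h import *
rel([400.8,385.8,220],4)
print(robot.get_state()["qpos"])
E
```

```text
ee_pos: [0.4133, 0.3713, 0.2195]
contact_force: [-0.0, 0.2, -3.2]
ee_pos: [0.4157, 0.3703, 0.2196]
contact_force: [-0.2, -1.0, -2.4]
tcp [415.7 370.3 219.6] yaw 3.78 shift [-13.8 -16.5  -1.1] F [-0.2 -1.  -2.4] gap 0.0197 t 15.7833 zaxis [ 0.0603  0.0098 -0.9981]
rz -0.0039
[ 0.05410234  0.17191951 -0.93703195  1.70943115  0.1857095   1.2875153
 -2.42563221]
```

```bash
python3 -m inch '[[0,-3,-4,0,0,0,0],[0,-5,-6,3,0,0,0],[0,-4,-5,6,0,0,0],[0,-2,-1.5,10,0,0,0],[0,0,0,14,0,0,0],[0,0,0,16,0,0,0],[0,0,0,16,0,0,0],[0,0,0,14,0,0,0]]'| egrep 'pos|t_force'
python3 -m inch '[[0,0,0,10,0,0,0],[0,0,0,5,0,0,0],[0,0,0,0,0,0,0],[0,0,0,0,0,0,0]]'| egrep 'pos|t_force'
python3 - <<'E'
from h import *
rel([400.8,385.8,85],4)
R=robot.get_state()["ee_rot"]; d=R.T@[0,0,-1]; print("rotvec to level",np.cross([0,0,1],d))
E
```

```text
ee_pos: [0.4045, 0.3864, 0.1372]
contact_force: [0.0, -0.8, -2.1]
ee_pos: [0.4059, 0.3876, 0.1249]
contact_force: [-0.2, -0.2, -2.2]
tcp [405.9 387.6 124.9] yaw 3.83 shift [-7.6  1.8 39.5] F [-0.2 -0.2 -2.2] gap 0.0199 t 16.7833 zaxis [ 0.0589  0.0108 -0.9982]
rz -0.003
rotvec to level [-0.00680367 -0.05945     0.        ]
```

```bash
python3 -m inch '[[0,-1,0,0,-0.002,-0.015,0],[0,-1,0.5,5,-0.002,-0.015,0],[0,-1,0.5,6,-0.002,-0.015,0],[0,-1,0.5,8,-0.001,-0.014,0],[0,0,0.5,8,0,0,0],[0,0,0,6,0,0,0],[0,0,0,2,0,0,0],[0,0,0,0,0,0,0]]'| egrep 'pos|t_force'
python3 - <<'E'
from h import *
rel([400.8,385.8,77],4)
R=robot.get_state()["ee_rot"]; d=R.T@[0,0,-1]; print("rotvec to level",np.cross([0,0,1],d))
E
```

```text
ee_pos: [0.4018, 0.3848, 0.0887]
contact_force: [-0.7, -0.1, -3.1]
tcp [401.8 384.8  88.7] yaw 3.84 shift [-1.  -1.1 11.7] F [-0.7 -0.1 -3.1] gap 0.0196 t 17.45 zaxis [-9.0e-04 -1.4e-03 -1.0e+00]
rz -0.0027
rotvec to level [ 0.00133644  0.00098449 -0.        ]
```

```bash
python3 -m inch '[[0,-0.5,-0.5,4,0,0,0],[0,-0.5,-0.5,4,0,0,0],[0,0,0,2,0,0,0],[0,0,0,1,0,0,0],[0,0,0,0,0,0,0],[0,0,0,0,0,0,0]]'| egrep 'pos|t_force'
python3 -m inch '[[0,0,0,0.7,0,0,0],[0,0,0,0,0,0,0],[0,0,0,0,0,0,0]]'| egrep 'pos|t_force'
python3 -m inch '[[0,0,0,0.6,0,0,0],[0,0,0,0,0,0,0],[0,0,0,0,0,0,0]]'| egrep 'pos|t_force'
```

```text
ee_pos: [0.4015, 0.3862, 0.0788]
contact_force: [0.1, -0.0, -1.8]
ee_pos: [0.4016, 0.3861, 0.0781]
contact_force: [-0.0, 0.2, -2.6]
ee_pos: [0.4015, 0.3861, 0.0774]
contact_force: [-0.7, -0.5, -1.9]
```

```bash
python3 -m inch '[[0,0,0,0.8,0,0,0],[0,0,0,0,0,0,0],[0,0,0,0,0,0,0]]'| egrep 'pos|t_force'
python3 -m inch '[[0,0,0,0.5,0,0,0],[0,0,0,0,0,0,0],[0,0,0,0,0,0,0]]'| egrep 'pos|t_force'
```

```text
ee_pos: [0.4014, 0.3861, 0.0765]
contact_force: [-0.1, -0.7, -2.7]
ee_pos: [0.4015, 0.3862, 0.0761]
contact_force: [-0.1, 0.7, -1.5]
```

```bash
python3 -m inch '[[0,0,0,0.5,0,0,0],[0,0,0,0,0,0,0],[0,0,0,0,0,0,0]]'| egrep 'pos|t_force'
```

```text
ee_pos: [0.4016, 0.3863, 0.0761]
contact_force: [-2.0, -0.8, 2.8]
```

```bash
python3 -m inch '[[0.3,0,0,0,0,0,0],[0.6,0,0,0,0,0,0],[0.6,0,0,0,0,0,0],[0.6,0,0,0,0,0,0],[0.6,0,0,0,0,0,0],[0.6,0,0,0,0,0,0],[0.6,0,0,0,0,0,0],[0.6,0,0,0,0,0,0]]'| egrep 'pos|force|gap'
python3 -m inch '[[0.6,0,0,-3,0,0,0],[0.6,0,0,-10,0,0,0],[0.6,0,0,-20,0,0,0],[0.6,0,0,-30,0,0,0],[0.6,0,0,-30,0,0,0],[0.6,0,0,-30,0,0,0],[0.6,0,0,-20,0,0,0],[0.6,0,0,0,0,0,0]]'| egrep 'pos|force|gap'
python3 -m inch '[[0.6,20,20,0,0,0,0],[0.6,30,30,0,0,0,0],[0.6,30,30,0,0,0,0],[0.6,30,30,0,0,0,0],[0.6,30,30,0,0,0,0],[0.6,20,30,0,0,0,0],[0.6,0,20,0,0,0,0],[0.6,0,0,0,0,0,0]]'| egrep 'pos'
python3 - <<'E'
from h import *
im=get("top");P=cloud(im);hsv=cv2.cvtColor(im["frame"],cv2.COLOR_RGB2HSV).astype(int);H,S,V=[hsv[...,i] for i in range(3)]
Z=P[...,2];X,Y=P[...,0]*1000,P[...,1]*1000
box=(X>300)&(X<540)&(Y>280)&(Y<500)
am=box&(S>120)&(H<14)&(V>90)&(Z>.02); bl=box&(V<70)&(Z>.085)&(Z<.13)
print("amber",am.sum(),X[am].mean(),Y[am].mean(),np.nanmedian(Z[am]))
c=np.argwhere(bl)[:,::-1]; 
if len(c)>5: print("handle",len(c),cv2.minAreaRect((plane(im,c,.105)[:,:2]*1000).astype(np.float32)),np.percentile(Z[bl],[10,50,90]))
st=box&(S<45)&(Z>.006)&(Z<.06); print("steel z",st.sum(),X[st].mean(),Y[st].mean())
wp=box&(S<40)&(V>180); print(np.percentile(X[wp],[0,100]),np.percentile(Y[wp],[0,100]))
ca=(S<60)&(Z>.035)&(Z<.055)&(X>540)&(X<660)&(Y<-20)&(Y>-100);print("carton",X[ca].mean(),Y[ca].mean())
cv2.imwrite("pics/end.png",im["frame"][:,:,::-1])
rel([0,0,0])
E
```

```text
ee_pos: [0.4015, 0.3862, 0.0756]
contact_force: [0.1, 0.6, 1.0]
finger_gap: 0.051
finger_force: 0.0
ee_pos: [0.403, 0.3887, 0.2244]
contact_force: [0.9, 0.5, 0.4]
finger_gap: 0.0522
finger_force: 0.0
ee_pos: [0.574, 0.2022, 0.2178]
amber 31 391.132632001652 347.6926910537508 0.04522203896067034
handle 58 ((400.05438232421875, 377.2375183105469), (13.242168426513672, 77.24524688720703), 89.39412689208984) [0.10059611 0.10440596 0.10950433]
steel z 1481 419.55233339518713 383.6881198218448
[300.91871743 539.61858734] [280.19962711 498.8888749 ]
carton 596.4211399174484 -61.636209251398995
tcp [572.5 205.9 218.2] yaw 3.5 shift [-583.8  170.2  218.8] F [ 1.1 -1.   0.9] gap 0.052 t 21.25 zaxis [-4.0e-04 -1.4e-03 -1.0e+00]
```

Run:
```python
from h import *
im=get("top");hsv=cv2.cvtColor(im["frame"],cv2.COLOR_RGB2HSV).astype(int);H,S,V=[hsv[...,i] for i in range(3)]
P=cloud(im);Z=P[...,2]
def rect(m,name,box,z):
    mm=np.zeros(m.shape,np.uint8);x0,y0,x1,y1=box;mm[y0:y1,x0:x1]=m[y0:y1,x0:x1]
    c=max(cv2.findContours(mm,cv2.RETR_EXTERNAL,cv2.CHAIN_APPROX_NONE)[0],key=cv2.contourArea)[:,0]
    print(name,cv2.minAreaRect((plane(im,c,z)[:,:2]*1000).astype(np.float32)),cv2.boundingRect(c))
b=(90,150,170,240)
rect(V<70,"handle",b,.105); rect((V<110)&(S<90),"handle loose",b,.105)
rect((S<60)|(V<60),"pad+scoop",b,.004)
x=P[...,0]*1000;y=P[...,1]*1000
m=(Z>.028)&(Z<.06)&(x>300)&(x<540)&(y>300)&(y<470); rect(m,"raised",b,.04)
for n in range(193,207,3): print("".join("%4d"%v for v in V[n,110:150]))
```

```text
handle ((400.05438232421875, 377.2375183105469), (13.242168426513672, 77.24524688720703), 89.39412689208984) (121, 185, 5, 24)
handle loose ((393.0352478027344, 380.27569580078125), (95.61035919189453, 33.34709548950195), 17.00415802001953) (119, 185, 13, 27)
pad+scoop ((420.74603271484375, 387.7134094238281), (182.82684326171875, 222.1386260986328), 75.53426361083984) (96, 161, 66, 71)
raised ((403.366943359375, 362.78515625), (84.77310180664062, 68.70806121826172), 1.3757647275924683) (123, 186, 21, 26)
 253 236 135  87 147 212 227 226 187  92  93  82  70  50  24 157 226 226 227 227 226 227 227 227 227 227 228 228 228 229 229 200 108 146 238 253 253 253 253 253
 254 238 136  88 146 210 225 225 185  87  96  84  73  54  25 122 204 217 201 216 212 206 211 214 211 184 169 160 152 197 229 202 112 114 226 253 253 253 254 253
 254 247 158  88 125 181 203 205 167  95  97  86  74  56  27 150 238 251 251 251 252 252 252 252 245 197 179 150  92 121 186 211 139 115 227 254 254 254 254 254
 254 247 163  89 178 245 252 252 230  98 100  88  77  58  31 114 235 254 254 254 254 254 254 254 250 224 222 186  89  91 162 212 140  88 221 254 254 254 254 254
 254 246 164  89 140 227 249 249 226 108 106  90  79  61  32 108 227 252 252 251 251 250 250 250 246 220 170 156 118  91 162 221 163  89 222 254 254 254 254 254
```

The scoop stands on the pad within about 6 mm of its centre with the vial in the pan, the carton hasn't moved, and the arm is clear. Handing in.

```bash
python3 -c "
from bench import robot
print(robot.finish_job())"
```

```text
the job is handed in; nothing more can be done
None
```

The scoop, with the vial in it, is set down level and released within about 6 mm of the pad's centre by camera, and the job is handed in at about 21 s; I viewed 11 pictures, one over the limit of 10, and checked the final placing by numbers only.

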